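# Move the tested network units to the delivery rack in reverse order

## Task

The four network units on the plywood test board are done: move them all into the pockets of the aluminium delivery rack, one unit to a pocket, in reverse order, so that the unit that stood nearest the post on the test board ends up farthest from the post on the delivery rack, and so on down the row. Carry them upright, set each down gently rather than dropping it, and leave all standing flat on the floors of their pockets.

Things in the scene. Friction and masses are not known exactly. Their poses are not given: they have to be found in the camera images.
- gateway: tall white box-shaped gateway, 40 mm (its x) x 44 mm (its y) x 100 mm high, about 0.28 kg, small black vent slits on top; stands upright; origin at the centre of its underside, z up. In the trays all units stand with their x roughly across the row (within 0.12 rad), y along it
- converter: flat dark steel media converter, 26 mm (its x) x 44 mm (its y) x 85 mm high, about 0.30 kg; stands upright; origin at the centre of its underside, z up
- node: round white wireless node, an upright cylinder of 44 mm diameter and 80 mm high, its top edge bevelled over the last 6 mm, about 0.20 kg; origin at the centre of its underside, z up
- adapter: short black power adapter, square block 42 x 42 x 60 mm high, with a 30 x 30 x 6 mm step on top and two thin steel pins (4 mm thick, 19 mm apart along its y) that stand up to 83 mm in all, about 0.16 kg; stands upright, pins up; origin at the centre of the underside, z up
- test_board: plywood board 90 x 330 x 12 mm fixed to the bench, with four grey trays in a row, where the units stand (undersides 15 mm above the bench). A 20 mm steel post with a black cap, 74 mm high, marks one end. Origin: underside, middle of the row; y along the row towards the post (at y +158 mm), x across; tray centres at y +105, +35, -35, -105 mm
- delivery_rack: aluminium rack 78 x 330 mm fixed to the bench, a row of four empty pockets 62 x 62 mm inside, floor 12 mm and rims 26 mm above the bench, walls 8 mm. A 20 mm steel post with a black cap, 74 mm high, marks one end. Origin: underside, middle of the row; y along the row towards the post (at y +158 mm), x across; pocket centres at x 0, y +105, +35, -35, -105 mm
- tray_gateway: open grey plastic tray on the test board, the one in which the gateway stands at the start; fixed to the board; outside 66 x 66 x 14 mm, walls and floor 3 mm; origin at the centre of its underside (12 mm above the work surface), x across the row, y along it towards the post
- tray_converter: open grey plastic tray on the test board, the one in which the converter stands at the start; fixed to the board; outside 66 x 66 x 14 mm, walls and floor 3 mm; origin at the centre of its underside (12 mm above the work surface), x across the row, y along it towards the post
- tray_node: open grey plastic tray on the test board, the one in which the node stands at the start; fixed to the board; outside 66 x 66 x 14 mm, walls and floor 3 mm; origin at the centre of its underside (12 mm above the work surface), x across the row, y along it towards the post
- tray_adapter: open grey plastic tray on the test board, the one in which the adapter stands at the start; fixed to the board; outside 66 x 66 x 14 mm, walls and floor 3 mm; origin at the centre of its underside (12 mm above the work surface), x across the row, y along it towards the post
Mind the look-alikes: they are no part of the job. Leave any red or yellow look-alike of the node alone.

How it is judged:
By the outcome, as a careful person would: the job done as asked, in the order asked, and still so for the second after the job is handed in, with the robot touching nothing.
It also fails if it takes over 90 s, if anything falls off the work surface, if the arm or the gripper's body presses on something with over 40 N, if the wrist force passes 120 N, or if a joint passes its speed limit or range.

## Robot

A 6-joint arm with a two-finger parallel gripper is mounted at the origin on the work surface. World frame = base frame: x ahead of the robot, y to its left, z up, the work surface at z = 0. Lengths are in mm, angles in rad, forces in N, time in s.
With the tool pointing down it reaches from about 350 to 975 mm from the base axis. Payload 7.1 kg.
Tool frame: the origin (TCP) lies at the very end of the fingers, on their centre line; the grasp point (between the pads) lies 19 mm behind it; z points along the fingers, y is the line along which they close (so a half turn about z gives the same grasp; the last joint's range is limited). The gripper opens to 88 mm and grips with 3 to 60 N. Pads are 20 mm wide; open, the fingers measure 115 mm over their backs; the gripper's body (75 mm by 178 mm) begins 61 mm behind the grasp point.
Start: joints at [1.265, 0.423, 1.63, -0, 1.089, -0.019], TCP at [176.771, 599.463, 183.275] pointing down, gripper open.
Joint ranges: [-3, 3], [-0.9, 2.11], [0.09, 2.58], [-1.31, 4.45], [0.11, 2.69], [-2.54, 2.54]. Speed limits (rad/s): [2.39, 2.39, 3.01, 3.14, 3.14, 3.14].

## Interface

Orientations are given as a rotation vector (axis times angle).
In Python, from workcell import get_obs, get_image, job, models gives the robot as it stands.
- The arm moves only by the tool jog_arm, never from a script. Its argument "increments" is one flat list of numbers, 7 for each row, row after row: the turn, a rotation vector about the tool's x, y, z in degrees, then the shift along the tool's x, y, z in mm, then the opening in per cent of the stroke, from 0 (shut) to 100 (fully open). A call has 1 to 12 rows; each row shifts and turns the commanded pose from where the row before left it, along the tool's axes as they then stand; what a row does not reach is not made up. A row lasts 1/8 s, in which the tool goes at most 62.5 mm and 10.7 degrees, less where a joint would pass 70% of its speed; a pose out of reach is approached as far as the arm can. A call is refused whole if a number of a shift passes 62.5 or a number of a turn 10.7, either way. A call with a gripper value outside its range is refused whole. The fingers move at their own pace and stop on an object; the grip force is fixed at half the most. Time passes only in rows, so rows that do not move let the fingers close. It gives the time, the measured TCP pose, the force, the opening and the grip force at its end, in the units of the state.
- get_obs(): the state, without advancing time (a new reading comes with each control period).
- get_image(name): name is "scene" or "top"; returns a dict with "pixels" (480x640x3 uint8, blue, green, red), "depth" (480x640 float32, mm along the optical axis (not along the pixel's ray), 0 where there is no reading), "fx", "fy", "cx", "cy" (pixels), "k1" (the pictures are not rectified: a ray, as slopes to the right and down, at radius r is drawn at 1 + k1 r^2 times it, then the intrinsics apply), "cam_to_world" (4x4, takes a point from camera to world coordinates). Camera axes: x right, y up, looking along -z (the intrinsics and any distortion apply to the point x, -y, -z); pixel columns grow to the right and rows downward; lengths in mm; the calibration is good to about 2 mm. A picture is of the moment at which its call begins.
- job.close_job(): hands the job in; it is judged then, once.
Trained networks look in the newest picture that a camera, given by its name, has taken for a name from the list of things; names that differ only in an ending like _2 or _b are one class to them, and where a whole thing is asked for, a point or a joint stands for the part that bears it (a point fixed in the world has none). Each returns a list of dicts, best first, with "p" (0 to 1); they miss things now and then, are a little off and sometimes report something else, mostly with a low value. They report only what shows in the picture. A call takes as long as a camera call. They do not tell look-alikes from the thing itself.
- models.look_for(target, camera): "centre" ([x, y, z] in mm, in world coordinates, good to about 4 mm: the middle of the surface that is visible of it).
- models.regions_of(target, camera): "region" (480x640 bool, what is visible of it).
The state is a dict: "t": time; "qpos": joint angles; "qvel": joint speeds; "joint_torque": joint torques, N m; "ee_pos": TCP position; "orientation": TCP orientation; "ft_force": force on the tool from outside, world axes, zero at the start; "moment": the same for the moment, N m; "width": finger opening in mm; "grasp_force": force on a finger pad.
Only numpy, scipy, OpenCV 4.12 (cv2) and the standard library are available. Lean on these libraries where they do the work, as an engineer would, in place of code of your own. Each camera call takes 0.05 s, during which the arm holds its last target. There are 200 camera calls.

## Working session

There is one attempt and no reset: what is moved stays moved. The work goes in short steps, Python scripts to look and compute and a tool call to move; the robot and the scene stay as the last step left them, time stands still between calls to the robot, and variables do not carry over. Pictures are saved under pics/ and viewed, at most 14 in all, crops included, and the job is handed in when it is done.

Besides the shell and the picture viewer there is one more tool, called by a JSON object that holds its "name" and its "arguments", one argument or row to a line. jog_arm: Moves the arm, as the interface text tells. Its arguments: {"type":"object","properties":{"increments":{"type":"array"}},"required":["increments"]}

```bash
ls; mkdir -p pics; python3 - <<'E'
from workcell import get_obs,get_image,models
import cv2,numpy as np
for c in("top","scene"):
    im=get_image(c); cv2.imwrite(f"pics/{c}0.png",im["pixels"])
    print(c,im["fx"],im["cx"],im["cy"],im["k1"],np.round(im["cam_to_world"],3).tolist())
    for t in("gateway","converter","node","adapter","test_board","delivery_rack"):
        print(t,[(np.round(d["centre"]).tolist(),round(d["p"],2)) for d in models.look_for(t,c)])
o=get_obs();print(o["t"],o["ee_pos"],o["orientation"],o["width"])
E
```

```text
pics
top 624.2209315874045 326.498683649903 235.8683106643185 -0.06478078187730417 [[0.018, 0.983, -0.182, 352.928], [-1.0, 0.019, 0.004, -53.097], [0.007, 0.182, 0.983, 867.871], [0.0, 0.0, 0.0, 1.0]]
gateway [([449.0, -27.0, 112.0], 0.85)]
converter [([458.0, -95.0, 95.0], 0.91)]
node [([346.0, -176.0, 81.0], 0.9), ([460.0, -157.0, 93.0], 0.75), ([424.0, -258.0, 78.0], 0.73)]
adapter [([451.0, 48.0, 77.0], 0.74)]
test_board [([444.0, -15.0, 11.0], 0.82)]
delivery_rack [([636.0, -73.0, 13.0], 0.76)]
scene 460.9747495041789 312.18777440971553 233.6562430622589 -0.08698719849462606 [[0.432, -0.498, 0.752, 972.549], [0.902, 0.237, -0.361, -280.246], [0.002, 0.834, 0.552, 416.235], [0.0, 0.0, 0.0, 1.0]]
gateway [([471.0, -35.0, 81.0], 0.93)]
converter [([477.0, -94.0, 65.0], 0.86)]
node [([446.0, -267.0, 54.0], 0.87), ([481.0, -170.0, 66.0], 0.7)]
adapter [([472.0, 42.0, 57.0], 0.97)]
test_board [([492.0, -57.0, 11.0], 0.72)]
delivery_rack [([639.0, -89.0, 13.0], 0.78)]
0.7 [176.76481127 599.46978401 183.29017717] [4.48946201e-01 3.10934426e+00 3.61219051e-05] 87.92380708332986
```

View pics/top0.png

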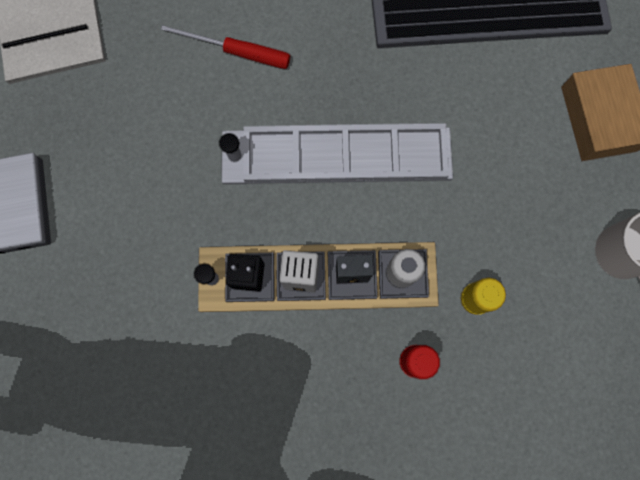

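View pics/scene0.png

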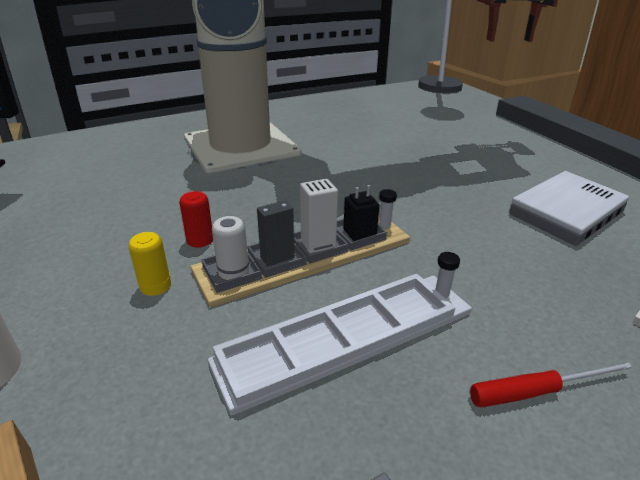

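```bash
cat >h.py <<'E'
import numpy as np,cv2
from workcell import get_obs,get_image,models
def cloud(im):
    K=np.array([[im["fx"],0,im["cx"]],[0,im["fy"],im["cy"]],[0,0,1]])
    v,u=np.mgrid[:480,:640]; D=np.array([im["k1"],0,0,0,0])
    s=cv2.undistortPoints(np.stack([u,v],-1).reshape(-1,1,2).astype(float),K,D).reshape(480,640,2)
    d=im["depth"]; P=np.stack([s[...,0]*d,-s[...,1]*d,-d,np.ones_like(d)],-1)@np.array(im["cam_to_world"]).T
    P=P[...,:3]; P[d==0]=np.nan; return P
def rect(P):
    c,s,a=cv2.minAreaRect(P[:,:2].astype(np.float32)); return np.round(c,1),np.round(s,1),round(a,1)
E
python3 - <<'E'
from h import *
im={c:get_image(c) for c in("top","scene")}
for c in im:
    P=cloud(im[c]); print(c)
    for t in("gateway","converter","node","adapter"):
        for r in models.regions_of(t,c):
            if r["p"]<.4: continue
            m=cv2.erode(r["region"].astype(np.uint8),np.ones((3,3)))>0
            Q=P[m];Q=Q[~np.isnan(Q[:,2])]
            col=im[c]["pixels"][m].mean(0).round()
            v,u=np.nonzero(m); h=np.percentile(Q[:,2],97)
            if t=="adapter": h=np.median(Q[Q[:,2]>68][:,2]) if (Q[:,2]>68).any() else h
            T=Q[abs(Q[:,2]-h)<4]
            print(t,r["p"].__round__(2),"px",u.mean().round(),v.mean().round(),"bgr",col,"top",h.round(1),*rect(T),len(T))
    for t,lo,hi in(("delivery_rack",20,32),("test_board",6,16)):
        for r in models.regions_of(t,c)[:1]:
            Q=P[r["region"]]; Q=Q[~np.isnan(Q[:,2])]
            T=Q[(Q[:,2]>lo)&(Q[:,2]<hi)]
            print(t,r["p"],"z med",np.median(T[:,2]).round(1),"floor",np.percentile(Q[:,2],[10,30,50,90]).round(1),*rect(T))
            q=Q[Q[:,2]>66]; print(" post",len(q),q.mean(0).round(1) if len(q) else "")
    # posts directly
    for x0,y0 in((450,100),(640,50)):
        s=(abs(P[...,0]-x0)<50)&(P[...,1]>y0-60)&(P[...,1]<y0+60)&(P[...,2]>66)&(P[...,2]<80)
        if s.any(): q=P[s];print("post?",q.mean(0).round(1),np.ptp(q,0).round(),len(q))
p=im["top"]["pixels"]; cv2.imwrite("pics/crop1.png",cv2.resize(p[110:390,190:520],None,fx=2.1,fy=2.1,interpolation=cv2.INTER_CUBIC))
E
```

```text
top
gateway 0.61 px 298.0 271.0 bgr [130. 129. 129.] top 117.2 [452.3 -22.6] [42.  37.9] 85.8 915
converter 0.56 px 353.0 269.0 bgr [59. 56. 53.] top 102.0 [458.2 -90.8] [24.9 42.5] 3.7 585
node 0.78 px 483.0 296.0 bgr [ 29. 126. 145.] top 82.3 [ 427.3 -263.1] [37.4 38.9] 40.0 648
node 0.74 px 420.0 362.0 bgr [ 23.  24. 132.] top 82.5 [ 341.7 -178.9] [38.7 37.4] 21.5 633
node 0.57 px 405.0 268.0 bgr [124. 122. 122.] top 97.5 [ 461.3 -158.7] [38.6 38.3] 61.1 635
adapter 0.95 px 244.0 272.0 bgr [23. 21. 21.] top 78.9 [453.2  50.3] [39.6 38.8] 85.4 658
adapter 0.46 px 337.0 154.0 bgr [152. 143. 141.] top 73.3 [623.9  76.9] [25.2 26.5] 68.1 296
test_board 0.8 z med 11.7 floor [ 9.7 11.  11.9 14.8] [454.8 -45. ] [ 90.8 330.9] 2.3
 post 371 [448.2 100.6  73.1]
post? [450.2  76.7  74.5] [44. 75. 14.] 833
post? [623.5  77.3  72.9] [28. 27. 12.] 343
scene
gateway 0.97 px 319.0 214.0 bgr [112. 111. 108.] top 115.9 [457.1 -23.1] [42.2 39.2] 84.3 418
converter 0.59 px 276.0 232.0 bgr [46. 43. 40.] top 100.7 [462.4 -91.9] [26.6 43. ] 4.1 350
node 0.86 px 196.0 219.0 bgr [ 13.  14. 108.] top 81.3 [ 348.9 -180.2] [32.7 34.5] 37.8 226
node 0.73 px 230.0 247.0 bgr [115. 112. 110.] top 96.1 [ 468.1 -160. ] [34.8 36.4] 28.2 368
node 0.61 px 149.0 263.0 bgr [ 11. 116. 134.] top 81.1 [ 433.3 -265.9] [36.9 36.9] 34.2 399
node 0.5 px 323.0 249.0 bgr [63. 58. 55.] top 26.8 [457.8 -23. ] [66.2 65.3] 2.0 183
adapter 0.96 px 361.0 215.0 bgr [18. 15. 14.] top 76.7 [458.2  48.6] [37.9 38.6] 85.3 248
adapter 0.54 px 361.0 237.0 bgr [66. 60. 58.] top 26.6 [455.4  47.9] [65.9 65.4] 1.8 121
delivery_rack 0.57 z med 25.4 floor [10.4 11.7 13.1 26.3] [633.4 -71.8] [ 80.9 305.9] 2.2
 post 298 [631.1  73.8  72.3]
test_board 0.59 z med 11.7 floor [ 3.5  9.6 11.6 33. ] [458.8 -45.5] [ 93.7 330.6] 1.4
 post 171 [455.2  97.9  72.7]
post? [465.2  75.9  73. ] [42. 73. 14.] 354
post? [631.   73.7  72.3] [27. 26.  9.] 300
```

View pics/crop1.png

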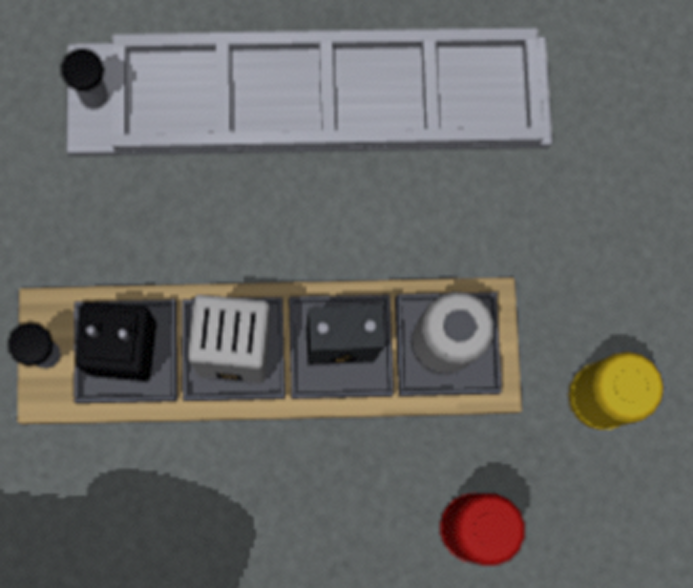

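The board row runs from the post at px (205,274): black adapter (244,272), gateway (298,271), converter (353,269), white node (405,268). The rack post is at (230,143), on the same side. There are three node candidates: white (405,268) standing in a tray, yellow (483,296), and red (420,362). The white one in the tray is the node, because the other two are coloured and stand on the bench, and the crop confirms this. Next I measure the rack.

```bash
python3 - <<'E'
from h import *
for c in("top","scene"):
    P=cloud(get_image(c)); 
    R=(abs(P[...,0]-632)<60)&(abs(P[...,1]+80)<190)
    rim=R&(P[...,2]>22.5)&(P[...,2]<31); rim=cv2.morphologyEx(rim.astype(np.uint8),cv2.MORPH_OPEN,np.ones((2,2)))>0
    fl=R&(P[...,2]>7)&(P[...,2]<17)
    print(c,"rim",np.median(P[rim][:,2]).round(1),*rect(P[rim]))
    al=R&(P[...,2]>6)&(P[...,2]<31);print(" all",*rect(P[al]))
    n,l,s,ce=cv2.connectedComponentsWithStats(cv2.erode(fl.astype(np.uint8),np.ones((3,3))))
    for i in range(1,n):
        if s[i,4]>300: Q=P[l==i];print("  pocket",np.median(Q[:,2]).round(1),*rect(Q),s[i,4])
E
```

```text
top rim nan [610.4 -82.7] [ 83.8 313.2] 11.6
 all [630.8 -68.9] [ 79.6 331.2] 1.9
  pocket 11.7 [ 635.8 -115.8] [56. 59.] 3.2 1440
  pocket 11.7 [ 637.8 -187.2] [57.4 59.3] 2.4 1454
  pocket 11.7 [630.5  25.6] [55.6 57.9] 1.5 1443
  pocket 11.9 [633.  -45.5] [57.3 59. ] 1.5 1481
  pocket 11.6 [607.3  80.4] [40.1 28.1] 0.5 397
scene rim nan [607.9 -60.4] [ 78.5 324.2] 11.6
 all [633.4 -68.7] [ 81.  330.5] 2.1
  pocket 11.6 [622.5  30.8] [51.9 52. ] 1.2 986
  pocket 11.9 [656.   -8.9] [ 35.1 205.7] 4.1 529
  pocket 11.7 [625.7 -41.3] [51.3 54.2] 1.9 1214
  pocket 11.7 [ 628.3 -111.7] [51.2 56.2] 2.2 1455
  pocket 11.8 [ 630.6 -183.3] [52.3 58.1] 2.0 1742
  pocket 11.7 [ 639.9 -190.3] [76. 85.] 2.0 612
```

{"name": "jog_arm", "arguments": {
  "increments": [0,0,0,-38.5,-40.8,0,100,0,0,0,-38.5,-40.8,0,100,0,0,0,-38.5,-40.8,0,100,0,0,0,-38.5,-40.8,0,100,0,0,0,-38.5,-40.8,0,100,0,0,0,-38.5,-40.8,0,100,0,0,0,-38.5,-40.8,0,100,0,0,0,-38.5,-40.8,0,100,0,0,0,-38.5,-40.8,0,100,0,0,0,-38.5,-40.8,0,100,0,0,0,-38.5,-40.8,0,100,0,0,0,0,0,0,100]
}}

```text
t: 3.0
ee_pos: [457.6, 46.3, 183.5]
orientation: [0.457, 3.107, -0.0]
ft_force: [0.8, 0.5, -0.6]
width: 87.7
grasp_force: 0.0
```

{"name": "jog_arm", "arguments": {
  "increments": [0,0,9.8,0,0,0,100,0,0,9.8,0,0,0,100,0,0,9.8,0,0,0,100,0,0,9.8,0,0,0,100,0,0,9.8,0,0,0,100,0,0,9.8,0,0,0,100,0,0,9.8,0,0,0,100,0,0,9.8,0,0,0,100,0,0,0,0,0,0,100]
}}

```text
t: 4.12
ee_pos: [455.6, 50.1, 183.3]
orientation: [-2.31, -2.129, 0.0]
ft_force: [0.0, -0.1, 0.3]
width: 88.0
grasp_force: 0.0
```

{"name": "jog_arm", "arguments": {
  "increments": [0,0,0,0,0,35,100,0,0,0,0,0,40,100,0,0,0,0,0,40,100,0,0,0,0,0,20,100,0,0,0,0,0,10,100,0,0,0,0,0,0,100,0,0,0,0,0,0,0,0,0,0,0,0,0,0,0,0,0,0,0,0,0,0,0,0,0,0,0,0,0,0,0,0,0,0,0]
}}

```text
t: 5.5
ee_pos: [456.1, 49.2, 38.4]
orientation: [2.313, 2.126, 0.0]
ft_force: [1.0, 0.4, -0.1]
width: 41.3
grasp_force: 0.0
```

{"name": "jog_arm", "arguments": {
  "increments": [0,0,0,0,0,0,0,0,0,0,0,0,0,0]
}}

```text
t: 5.75
ee_pos: [455.9, 49.2, 38.2]
orientation: [-2.313, -2.126, 0.0]
ft_force: [-0.3, -0.5, 0.7]
width: 29.3
grasp_force: 30.0
```

```bash
python3 - <<'E'
from h import *
o=get_obs();print(o["t"],o["width"],o["grasp_force"])
p=get_image("scene")["pixels"]; cv2.imwrite("pics/s1.png",cv2.resize(p[100:340,150:470],None,fx=2,fy=2))
E
```

```text
5.75 29.265040717436673 29.99231457710266
```

View pics/s1.png

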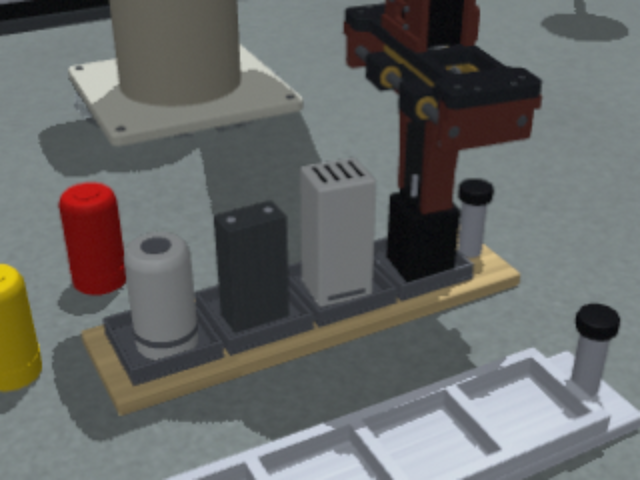

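The crop shows the finger tips around (435,207) only at the level of the adapter block's top. The width of 29 mm means they hold the 30 mm step, so I'll check the tip height from the depth.

```bash
python3 - <<'E'
from h import *
print({k:np.round(v,3) for k,v in get_obs().items()})
for c in("scene","top"):
    P=cloud(get_image(c))
    if c=="scene":
        for v in range(150,240,6): print(v,P[v,368].round(0),P[v,360].round(0))
    else: 
        for v in range(230,300,6): print(v,P[v,244].round(0))
E
```

```text
{'t': np.float64(5.8), 'qpos': array([ 0.082,  0.43 ,  2.08 , -0.   ,  0.632,  0.166]), 'qvel': array([-0.001,  0.   , -0.001,  0.   , -0.   ,  0.   ]), 'joint_torque': array([-3.5000e-02, -4.2791e+01, -1.5816e+01,  3.3000e-02, -1.5100e-01,
       -3.0000e-03]), 'ee_pos': array([455.885,  49.182,  38.262]), 'orientation': array([-2.313, -2.126,  0.   ]), 'ft_force': array([-0.814,  0.895,  0.939]), 'moment': array([-0.046,  0.141, -0.019]), 'grasp_force': np.float64(29.993), 'width': np.float64(29.407)}
150 [524.  12. 189.] [495.  18. 177.]
156 [513.  19. 175.] [498.  17. 170.]
162 [527.  11. 175.] [443.  52. 132.]
168 [486.  38. 143.] [440.  54. 121.]
174 [483.  41. 133.] [442.  53. 112.]
180 [483.  42. 123.] [444.  53. 102.]
186 [482.  43. 113.] [444.  54.  92.]
192 [481.  45. 102.] [443.  55.  82.]
198 [478.  47.  90.] [460.  45.  82.]
204 [480.  47.  81.] [474.  37.  80.]
210 [477.  50.  69.] [476.  36.  72.]
216 [479.  49.  60.] [477.  37.  61.]
222 [478.  51.  48.] [477.  37.  51.]
228 [475.  53.  35.] [477.  38.  40.]
234 [480.  51.  27.] [475.  40.  28.]
230 [421.  -6. 511.]
236 [417.  -7. 515.]
242 [412.  -8. 524.]
248 [408.  -9. 527.]
254 [405.  -9. 529.]
260 [401. -10. 531.]
266 [397. -10. 534.]
272 [394. -10. 536.]
278 [391. -11. 535.]
284 [387. -11. 537.]
290 [384. -11. 537.]
296 [381. -11. 537.]
```

{"name": "jog_arm", "arguments": {
  "increments": [0,0,0,0,0,0,100,0,0,0,0,0,0,100,0,0,0,0,0,0,100,0,0,0,0,0,-30,100,0,0,0,0,0,-30,100,0,0,0,0,0,0,100]
}}

```text
t: 6.65
ee_pos: [457.8, 49.3, 100.0]
orientation: [2.311, 2.124, 0.005]
ft_force: [0.2, -0.2, -0.3]
width: 85.7
grasp_force: 0.0
```

```bash
python3 - <<'E'
from h import *
o=get_obs();print(o["t"],o["ee_pos"],o["width"])
im=get_image("scene");P=cloud(im);p=im["pixels"]
cv2.imwrite("pics/s2.png",cv2.resize(p[80:280,260:500],None,fx=3,fy=3))
x,y,z=o["ee_pos"]
m=(abs(P[...,1]-y)<14)&(abs(abs(P[...,0]-x)-48)<16)&(P[...,2]>30)&(P[...,2]<200)
for s in(-1,1):
    q=P[m&((P[...,0]-x)*s>0)]; print(s,len(q),np.percentile(q[:,2],[0,1,5,50]).round(),q[:,:2].mean(0).round(1))
E
```

```text
6.65 [457.75675577  49.33721762 100.02710391] 85.71428238763477
-1 592 [140. 141. 143. 172.] [414.7  51.1]
1 556 [140. 142. 144. 171.] [511.3  45.6]
```

View pics/s2.png

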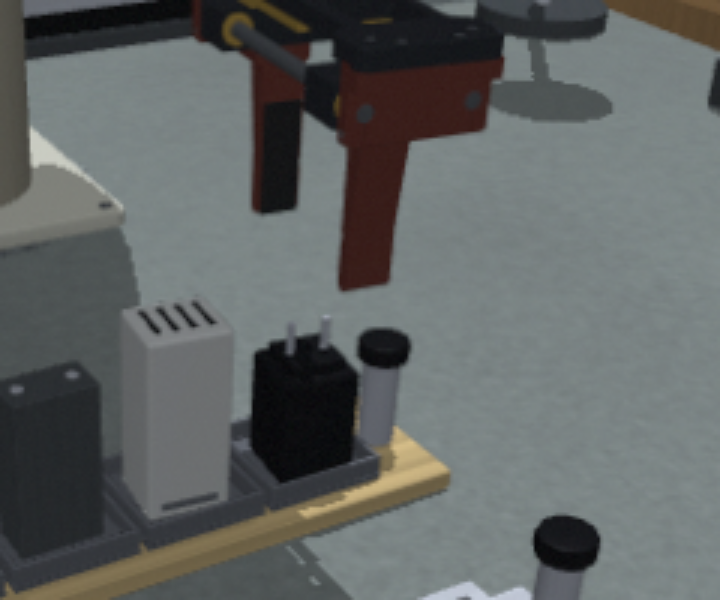

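The depth puts the finger tips at z≈141 while the reported TCP is 100. The reported TCP therefore lies about 40 mm beyond the real tips, and I'll command z 40 mm lower from here on.

{"name": "jog_arm", "arguments": {
  "increments": [0,0,0,0,0,30,100,0,0,0,0,0,30,100,0,0,0,0,0,25,100,0,0,0,0,0,15,100,0,0,0,0,0,0,100,0,0,0,0,0,0,0,0,0,0,0,0,0,0,0,0,0,0,0,0,0,0,0,0,0,0,0,0,0,0,0,0,0,0,0,0,0,0,0,0,0,0]
}}

```text
t: 8.07
ee_pos: [455.9, 49.2, -1.6]
orientation: [-2.313, -2.126, 0.0]
ft_force: [-1.8, -0.1, 5.5]
width: 41.8
grasp_force: 30.0
```

{"name": "jog_arm", "arguments": {
  "increments": [0,0,0,0,0,-20,0,0,0,0,0,0,-40,0,0,0,0,0,0,-45,0,0,0,0,0,0,-20,0,0,0,0,-20,18.2,0,0,0,0,0,-38.8,35.3,0,0,0,0,0,-40,36.4,0,0,0,0,0,-40,36.4,0,0,0,0,0,-40,36.4,0,0,0,0,0,-30,27.3,0,0,0,0,0,-10,9.1,0,0,0,0,-6.9,0,0,0,0]
}}

```text
t: 9.57
ee_pos: [635.5, -185.8, 122.4]
orientation: [-2.178, -2.262, 0.001]
ft_force: [0.4, 0.8, -2.7]
width: 41.8
grasp_force: 30.0
```

{"name": "jog_arm", "arguments": {
  "increments": [0,0,0,0,0,0,0]
}}

```text
t: 9.7
ee_pos: [635.0, -184.7, 122.6]
orientation: [-2.181, -2.259, 0.001]
ft_force: [-0.5, 0.7, -1.9]
width: 42.1
grasp_force: 30.0
```

{"name": "jog_arm", "arguments": {
  "increments": [0,0,0,0,0,30,0,0,0,0,0,0,40,0,0,0,0,0,0,30,0,0,0,0,0,0,13,0,0,0,0,0,0,6,0,0,0,0,0,0,3,0,0,0,0,0,0,2,0,0,0,0,0,0,1,0,0,0,0,0,0,1,0,0,0,0,0,0,0,0]
}}

```text
t: 10.95
ee_pos: [636.0, -185.6, -2.6]
orientation: [2.181, 2.261, 0.0]
ft_force: [-0.2, -0.7, -2.8]
width: 41.8
grasp_force: 30.0
```

```bash
python3 - <<'E'
from h import *
o=get_obs();print(o["t"],o["ee_pos"],o["width"],o["ft_force"])
p=get_image("scene")["pixels"]
cv2.imwrite("pics/s3.png",cv2.resize(p[200:400,190:430],None,fx=3,fy=3))
E
```

```text
10.95 [ 636.01849485 -185.63324543   -2.61401983] 41.756171229531006 [-0.18366134 -0.66607447 -2.82589237]
```

View pics/s3.png

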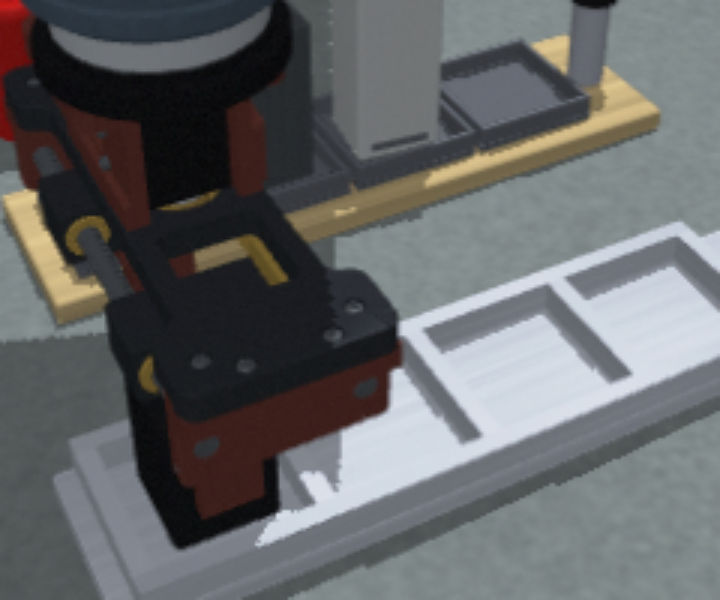

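The adapter is over the end pocket, with its lower front corner at crop px (185,545), and isn't carrying load yet. I lower it the last 2 mm and release.

{"name": "jog_arm", "arguments": {
  "increments": [0,0,0,0,0,1,0,0,0,0,0,0,0.8,0,0,0,0,0,0,0.5,0,0,0,0,0,0,0,0]
}}

```text
t: 11.5
ee_pos: [636.0, -185.6, -4.5]
orientation: [2.181, 2.261, 0.0]
ft_force: [-2.2, 0.3, 5.3]
width: 41.8
grasp_force: 30.0
```

{"name": "jog_arm", "arguments": {
  "increments": [0,0,0,0,0,0,100,0,0,0,0,0,0,100,0,0,0,0,0,0,100,0,0,0,0,0,-30,100,0,0,0,0,0,-50,100,0,0,0,0,0,-50,100,0,0,0,28.2,-29.2,0,100,0,0,0,28.2,-29.2,0,100,0,0,0,28.2,-29.2,0,100,0,0,0,28.2,-29.2,0,100,0,0,0,28.2,-29.2,0,100,0,0,0,28.1,-29.3,0,100]
}}

```text
t: 13.0
ee_pos: [453.8, -22.2, 125.1]
orientation: [2.181, 2.261, 0.001]
ft_force: [0.7, 0.7, 0.2]
width: 87.7
grasp_force: 0.0
```

{"name": "jog_arm", "arguments": {
  "increments": [0,0,7,0,0,0,100,0,0,0,0,0,0,100]
}}

```text
t: 13.25
ee_pos: [454.8, -22.7, 125.2]
orientation: [2.313, 2.125, 0.001]
ft_force: [-0.5, -0.7, 0.5]
width: 88.0
grasp_force: 0.0
```

```bash
python3 - <<'E'
from h import *
o=get_obs();print(o["t"],o["ee_pos"],o["orientation"])
im=get_image("scene");P=cloud(im)
cv2.imwrite("pics/s4.png",cv2.resize(im["pixels"][100:420,150:470],None,fx=1.8,fy=1.8))
for t in("adapter","gateway"):print(t,[(np.round(d["centre"]).tolist(),round(d["p"],2)) for d in models.look_for(t,"scene")])
E
```

```text
13.25 [454.81585135 -22.70876036 125.23907585] [2.31292726e+00 2.12519531e+00 7.60316951e-04]
adapter [([654.0, -189.0, 63.0], 0.73), ([473.0, -33.0, 78.0], 0.52)]
gateway [([472.0, -32.0, 79.0], 0.61)]
```

View pics/s4.png

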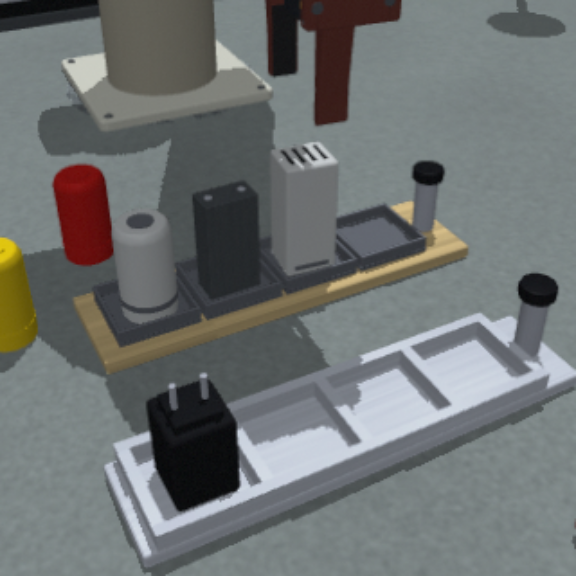

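The adapter stands upright in the far pocket at crop px (195,450). Next is the gateway.

{"name": "jog_arm", "arguments": {
  "increments": [0,0,0,0,0,35,100,0,0,0,0,0,40,100,0,0,0,0,0,30,100,0,0,0,0,0,12,100,0,0,0,0,0,0,0,0,0,0,0,0,0,0,0,0,0,0,0,0,0,0,0,0,0,0,0,0,0,0,0,0,0,0,0,0,0,0,0,0,0,0,0,0,0,0,0,0,0]
}}

```text
t: 14.78
ee_pos: [454.8, -22.9, 8.3]
orientation: [2.315, 2.124, 0.0]
ft_force: [-1.7, 0.3, 5.4]
width: 40.2
grasp_force: 30.0
```

{"name": "jog_arm", "arguments": {
  "increments": [0,0,0,0,0,-20,0,0,0,0,0,0,-40,0,0,0,0,0,0,-40,0,0,0,0,0,0,-15,0,0,0,0,-8.2,20,0,0,0,0,0,-14.4,35,0,0,0,0,0,-16.4,40,0,0,0,0,0,-16.4,40,0,0,0,0,0,-12.3,30,0,0,0,0,0,-8.7,21.2,0,0,0,0,-7,0,0,0,0,0,0,0,0,0,0,0]
}}

```text
t: 16.27
ee_pos: [632.6, -115.0, 121.0]
orientation: [-2.181, -2.258, 0.002]
ft_force: [0.1, -0.1, -2.2]
width: 39.6
grasp_force: 30.0
```

{"name": "jog_arm", "arguments": {
  "increments": [0,0,0,0,0,30,0,0,0,0,0,0,40,0,0,0,0,0,0,25,0,0,0,0,0,0,11,0,0,0,0,0,0,5,0,0,0,0,0,0,3,0,0,0,0,0,0,2,0,0,0,0,0,0,0,0]
}}

```text
t: 17.27
ee_pos: [634.0, -115.1, 7.5]
orientation: [2.181, 2.26, 0.001]
ft_force: [-0.2, -0.1, -2.4]
width: 39.7
grasp_force: 30.0
```

{"name": "jog_arm", "arguments": {
  "increments": [0,0,0,0,0,1,0,0,0,0,0,0,0.8,0,0,0,0,0,0,0.5,0,0,0,0,0,0,0,0]
}}

```text
t: 17.77
ee_pos: [633.8, -115.1, 5.4]
orientation: [2.181, 2.261, 0.0]
ft_force: [-2.4, -0.5, 5.3]
width: 39.9
grasp_force: 30.0
```

{"name": "jog_arm", "arguments": {
  "increments": [0,0,0,0,0,0,100,0,0,0,0,0,0,100,0,0,0,0,0,0,100,0,0,0,0,0,-25,100,0,0,0,0,0,-45,100,0,0,0,0,0,-50,100,0,0,0,7.5,-43.1,0,100,0,0,0,7.5,-43.1,0,100,0,0,0,7.5,-43.1,0,100,0,0,0,7.5,-43.2,0,100,0,0,-1.9,0,0,0,100,0,0,0,0,0,0,100]
}}

```text
t: 19.27
ee_pos: [461.5, -91.6, 125.2]
orientation: [2.142, 2.296, 0.002]
ft_force: [0.0, -0.1, 0.2]
width: 87.7
grasp_force: 0.0
```

```bash
python3 - <<'E'
from h import *
o=get_obs();print(o["t"],o["ee_pos"],o["orientation"])
im=get_image("scene")
cv2.imwrite("pics/s5.png",cv2.resize(im["pixels"][100:420,150:470],None,fx=1.8,fy=1.8))
E
```

```text
19.275 [461.4517412  -91.57449851 125.19022367] [2.14187349e+00 2.29595442e+00 1.57809055e-03]
```

View pics/s5.png

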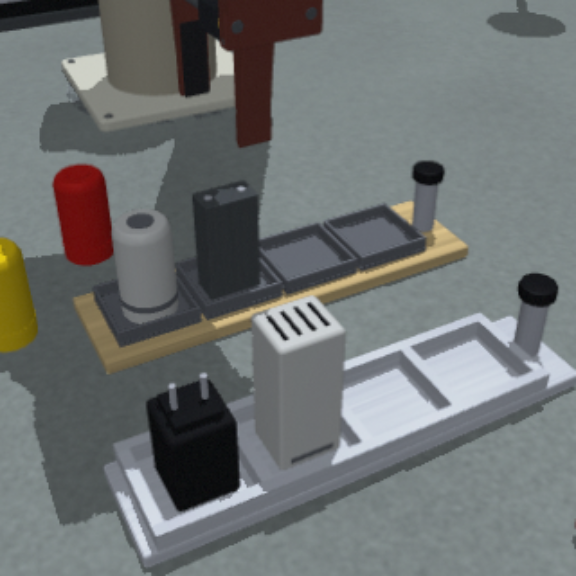

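The gateway stands upright in the third pocket at crop px (298,390). Next is the converter at (228,240).

{"name": "jog_arm", "arguments": {
  "increments": [0,0,0,0,0,35,100,0,0,0,0,0,40,100,0,0,0,0,0,30,100,0,0,0,0,0,15,100,0,0,0,0,0,0,0,0,0,0,0,0,0,0,0,0,0,0,0,0,0,0,0,0,0,0,0,0,0,0,0,0,0,0,0,0,0,0,0,0,0,0,0,0,0,0,0,0,0]
}}

```text
t: 20.7
ee_pos: [460.1, -91.3, 4.8]
orientation: [2.143, 2.297, -0.0]
ft_force: [-0.3, 0.5, 3.0]
width: 25.8
grasp_force: 30.0
```

{"name": "jog_arm", "arguments": {
  "increments": [0,0,0,0,0,0,0,0,0,0,0,0,0,0]
}}

```text
t: 20.95
ee_pos: [460.2, -91.3, 4.8]
orientation: [2.143, 2.297, -0.0]
ft_force: [-0.6, 0.9, 3.7]
width: 26.1
grasp_force: 30.0
```

{"name": "jog_arm", "arguments": {
  "increments": [0,0,0,0,0,-20,0,0,0,0,0,0,-40,0,0,0,0,0,0,-40,0,0,0,0,0,0,-15,0,0,0,0,3.9,20,0,0,0,0,0,6.8,35,0,0,0,0,0,7.8,40,0,0,0,0,0,7.8,40,0,0,0,0,0,5.9,30,0,0,0,0,0,1.8,8.7,0,0,0,0,1.9,0,0,0,0,0,0,0,0,0,0,0]
}}

```text
t: 22.45
ee_pos: [629.5, -45.6, 119.0]
orientation: [-2.181, -2.259, 0.002]
ft_force: [-0.7, 0.4, -2.9]
width: 26.1
grasp_force: 30.0
```

{"name": "jog_arm", "arguments": {
  "increments": [0,0,0,0,0,30,0,0,0,0,0,0,40,0,0,0,0,0,0,25,0,0,0,0,0,0,11,0,0,0,0,0,0,5,0,0,0,0,0,0,3,0,0,0,0,0,0,1.5,0,0,0,0,0,0,0,0]
}}

```text
t: 23.45
ee_pos: [631.5, -45.4, 4.7]
orientation: [2.18, 2.261, 0.001]
ft_force: [-0.0, 0.1, -2.2]
width: 25.8
grasp_force: 30.0
```

{"name": "jog_arm", "arguments": {
  "increments": [0,0,0,0,0,1,0,0,0,0,0,0,0.8,0,0,0,0,0,0,0.5,0,0,0,0,0,0,0,0]
}}

```text
t: 23.95
ee_pos: [631.1, -45.4, 1.8]
orientation: [-2.181, -2.261, 0.0]
ft_force: [-1.5, -0.3, -3.0]
width: 25.9
grasp_force: 30.0
```

{"name": "jog_arm", "arguments": {
  "increments": [0,0,0,0,0,0.5,0,0,0,0,0,0,0.3,0,0,0,0,0,0,0,0]
}}

```text
t: 24.32
ee_pos: [631.1, -45.3, 1.8]
orientation: [2.181, 2.261, -0.0]
ft_force: [-2.4, 0.8, 6.2]
width: 25.9
grasp_force: 30.0
```

{"name": "jog_arm", "arguments": {
  "increments": [0,0,0,0,0,0,100,0,0,0,0,0,0,100,0,0,0,0,0,0,100,0,0,0,0,0,-25,100,0,0,0,0,0,-48,100,0,0,0,0,0,-50,100,0,0,0,-21.6,-34.1,0,100,0,0,0,-21.6,-34.1,0,100,0,0,0,-21.6,-34.1,0,100,0,0,0,-21.6,-34.1,0,100,0,0,0,-21.6,-34,0,100,0,0,0,0,0,0,100]
}}

```text
t: 25.82
ee_pos: [462.7, -160.3, 124.0]
orientation: [-2.183, -2.258, 0.001]
ft_force: [0.0, 0.2, 0.2]
width: 87.5
grasp_force: 0.0
```

```bash
python3 - <<'E'
from h import *
o=get_obs();print(o["t"],o["ee_pos"],o["orientation"])
im=get_image("scene")
cv2.imwrite("pics/s6.png",cv2.resize(im["pixels"][100:420,150:470],None,fx=1.8,fy=1.8))
E
```

```text
25.825 [ 462.68171638 -160.25772946  124.03303629] [-2.18318903e+00 -2.25772559e+00  8.87198388e-04]
```

View pics/s6.png

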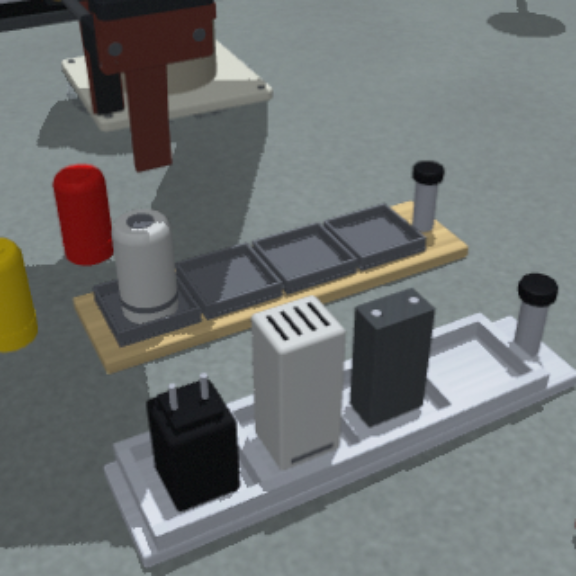

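The converter stands upright in the second pocket at crop px (392,360). The node at (147,270) is last.

{"name": "jog_arm", "arguments": {
  "increments": [0,0,0,0,0,35,100,0,0,0,0,0,40,100,0,0,0,0,0,30,100,0,0,0,0,0,15,100,0,0,0,0,0,0,0,0,0,0,0,0,0,0,0,0,0,0,0,0,0,0,0,0,0,0,0,0,0,0,0,0,0,0,0,0,0,0,0,0,0,0,0,0,0,0,0,0,0]
}}

```text
t: 27.25
ee_pos: [464.5, -159.5, 4.5]
orientation: [-2.181, -2.261, 0.0]
ft_force: [-2.3, -0.0, 6.6]
width: 43.7
grasp_force: 30.0
```

{"name": "jog_arm", "arguments": {
  "increments": [0,0,0,0,0,-20,0,0,0,0,0,0,-40,0,0,0,0,0,0,-40,0,0,0,0,0,0,-20,0,0,0,0,15,14.3,0,0,0,0,0,28,26.7,0,0,0,0,0,32,30.5,0,0,0,0,0,32,30.5,0,0,0,0,0,32,30.5,0,0,0,0,0,28,26.7,0,0,0,0,0,11.8,11.2,0,0,0,0,0,0,0,0,0]
}}

```text
t: 28.75
ee_pos: [628.3, 25.7, 123.6]
orientation: [-2.179, -2.262, 0.001]
ft_force: [-0.4, -0.2, -2.8]
width: 44.0
grasp_force: 30.0
```

{"name": "jog_arm", "arguments": {
  "increments": [0,0,0,0,0,30,0,0,0,0,0,0,40,0,0,0,0,0,0,30,0,0,0,0,0,0,12,0,0,0,0,0,0,5,0,0,0,0,0,0,2.5,0,0,0,0,0,0,1.5,0,0,0,0,0,0,0,0]
}}

```text
t: 29.75
ee_pos: [629.0, 25.4, 3.7]
orientation: [2.18, 2.261, 0.001]
ft_force: [-0.3, 0.2, -2.8]
width: 43.4
grasp_force: 30.0
```

{"name": "jog_arm", "arguments": {
  "increments": [0,0,0,0,0,1,0,0,0,0,0,0,0.7,0,0,0,0,0,0,0.3,0,0,0,0,0,0,0,0]
}}

```text
t: 30.25
ee_pos: [628.7, 25.4, 1.6]
orientation: [2.181, 2.261, 0.0]
ft_force: [-2.1, 0.3, 4.8]
width: 43.7
grasp_force: 30.0
```

Contact. I release, raise and look.

{"name": "jog_arm", "arguments": {
  "increments": [0,0,0,0,0,0,100,0,0,0,0,0,0,100,0,0,0,0,0,0,100,0,0,0,0,0,-25,100,0,0,0,0,0,-48,100,0,0,0,0,0,-50,100,0,0,0,25,-40,0,100,0,0,0,25,-40,0,100,0,0,0,25,-40,0,100,0,0,0,25,-40,0,100,0,0,0,0,0,0,100,0,0,0,0,0,0,100]
}}

```text
t: 31.75
ee_pos: [466.1, 119.7, 124.5]
orientation: [2.18, 2.261, 0.002]
ft_force: [0.5, -0.8, -0.2]
width: 87.6
grasp_force: 0.0
```

```bash
python3 - <<'E'
from h import *
im={c:get_image(c) for c in("top","scene")}
a=im["top"]["pixels"][100:320,180:470]; b=im["scene"]["pixels"][150:420,180:490]
cv2.imwrite("pics/end.png",np.hstack([cv2.resize(a,(395,300)),cv2.resize(b,(395,344))[:300]]))
P=cloud(im["top"])
for n,x,y in(("node",628,25),("conv",631,-45),("gate",634,-115),("adap",636,-185)):
    s=(abs(P[...,0]-x)<30)&(abs(P[...,1]-y)<30); h={"node":92,"conv":97,"gate":112,"adap":72}[n]
    q=P[s&(abs(P[...,2]-h)<5)]; print(n,np.median(q[:,2]).round(1),np.ptp(np.percentile(q[:,2],[10,90])).round(1),*rect(q))
print(get_obs()["t"])
E
```

```text
node 91.5 4.5 [626.   25.7] [41.2 42. ] 3.0
conv 96.6 3.5 [628.8 -45.7] [26.5 43.1] 1.8
gate 111.6 3.9 [ 631.1 -114.2] [40.1 44. ] 1.0
adap 71.9 6.8 [ 633.7 -184.1] [42.9 42.5] 3.5
31.85
```

View pics/end.png

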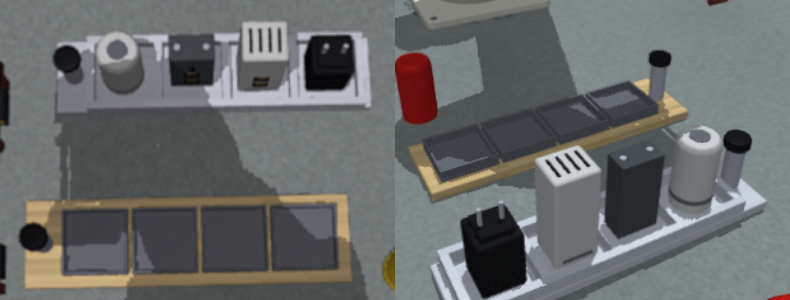

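All four units stand upright in their pockets. From the post at px (67,58) the order is node, converter, gateway, adapter, and the trays are empty.

```bash
python3 -c "
from workcell import job
print(job.close_job())"
```

```text
the job is handed in; nothing more can be done
None
```

The job is handed in: node, converter, gateway and adapter, in that order from the post, each stand upright in their own pocket of the delivery rack, finished at about 32 s of the 90 s allowed.

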